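# Wedge the display board up to its stop bar

## Task

The loose display board has sagged at the front and rattles below its red stop bar. Take the orange wedge, set it on the counter with its thin end at the middle of the stand's open front, and slide it straight in under the board's front edge until the board has risen to the bar and bears lightly against its underside: snug, with no gap, but not jammed hard. Leave the wedge in place holding the board there, and do not disturb the goods around.

Things in the scene. Friction and masses are not known exactly. Their poses are not given: they have to be found in the camera images.
- stand: White stand fixed to the counter, 225 x 220 x 82 mm. Origin on the counter under its middle; x points from the open front (-x side, where the wedge goes in) to the back, z up. Front feet 22 mm wide, 18 mm high at y = +-86 mm, x = -96 mm; between them bare counter. Posts at x = -55, y = +-104 mm carry the red bar. A rod at x = +80 mm, top 34 mm up, carries the board's rear; back stop at x = +104 mm.
- bar_underside (a point): The height mark: middle of the underside of the red stop bar, a round rod 12 mm thick across the stand over the board, fixed. Its height over the counter differs from one start to the next (44 to 50 mm).
- board: Loose wooden board 200 x 184 x 12 mm (about 0.45 kg, varies), a toy tiara glued on behind the bar. Origin in the middle of its underside; x to the stand's back, y across. It pivots on the rear rod; at the start the front edge rests on the feet, its top 9 to 16 mm short of the bar. It may slip back 4 mm against the back stop. The wedge lifts it by the dark round nose strip along the front edge.
- board_nose (a point): Lowest point of the board's nose strip (a 12 mm rod) at the middle of the front edge, 3 mm below the board's underside and 5 mm behind its front face; 18 mm over the counter at the start.
- wedge: Orange wedge lying on the counter, 170 long x 36 wide x 37.5 mm high, 0.12 kg. Origin under its middle; x points to its thin end (toe), z up. From the toe (x = +85 mm, 5 mm high) the top climbs evenly 1 in 4 to 37.5 mm at x = -45 mm; from there to x = -85 mm is the level heel block to grip across its 36 mm width. It stays put by friction when let go.
- wedge_heel (a point): Centre of the wedge's heel block (40 x 36 x 37.5 mm), 18.75 mm over the wedge's underside, 65 mm behind its origin; axes as the wedge's. The wedge meets the nose when its toe is about 50 mm past it and brings the board to the bar 30 to 80 mm farther on.
- stop_bar: The red stop bar with black clamps, rigid, fixed to the posts. Origin in the middle of its underside. The push on the wedge is a steady 4 to 13 N while the board rises; once the board meets the bar it climbs steeply, about 8 N or more per mm of travel; a rise of 3 to 10 N is a snug fit.
- glue_stick: Yellow and magenta glue stick standing on the counter, 27 x 27 x 88 mm, loose bystander; origin under its middle.
- date_stamp: Red and black stamp standing on the counter, 30 x 48 x 57 mm, loose bystander; origin under its middle.
- toy_cup1: Pink toy cup, 44 x 53 x 28 mm, loose bystander; origin under its middle.
- toy_cup2: Lilac toy cup, 44 x 53 x 28 mm, loose bystander; origin under its middle.

How it is judged:
On the way:
1. the wedge, lying on the counter, has lifted the board's front edge off its feet, short of the bar (height (world z) of board_nose above 0.0205 m and contact force between wedge and board above 0.3 N and contact force between board and stop_bar below 0.2 N and angle between wedge's own z axis and vertical below 0.08 rad), for 0.1 s.
At the end, for the whole second after the job is handed in: The wedge lies flat on the counter, straight (within 0.2 rad) and in the middle of the front (heel within 30 mm of the stand's mid-line), carries the board (over 0.5 N), and the board bears on the stop bar with 0.5 to 14 N; all at rest (contact force between board and stop_bar between 0.5 and 14 N and contact force between wedge and board above 0.5 N and angle between wedge's own z axis and vertical below 0.06 rad and angle between the x axis of wedge and the x axis of stand, either way round below 0.2 rad and y of wedge_heel in the frame of stand between -0.03 and 0.03 m and linear speed of each of wedge, board below 0.01 m/s); the robot touches nothing.
It fails at once if the board is jammed against the stop bar with more than 22 N (contact force between board and stop_bar above 22 N).
It fails at once if a bystander is pushed more than 20 mm (distance of any of glue_stick, date_stamp, toy_cup1, toy_cup2 from where it was at the start of the episode above 0.02 m).
It also fails if it takes over 67 s, if anything falls off the work surface, if the arm or the gripper's body presses on something with over 40 N, if the wrist force passes 120 N, or if a joint passes its speed limit or range.

## Robot

A 7-joint arm with a two-finger parallel gripper is mounted at the origin on a cart in front of the work surface, level with it; the furniture and walls round the work are solid. World frame = base frame: x ahead of the robot, y to its left, z up, the work surface at z = 0. Lengths are in m, angles in rad, forces in N, time in s.
With the tool pointing down it reaches from about 0.425 to 0.875 m from the base axis. Payload 8.4 kg.
Tool frame: the origin (TCP) lies on the centre line of the jaws, within the pads' length; the fingertips stand 19 mm ahead of it and the grasp point (between the pads) is the TCP; z points along the fingers, y is the line along which they close (so a half turn about z gives the same grasp; the last joint's range is limited). The gripper opens to 87 mm and grips with 3 to 60 N. Pads are 19 mm wide; open, the fingers measure 117 mm over their backs; the gripper's body (75 mm by 190 mm) begins 51 mm behind the grasp point.
Start: joints at [1.038, 0.333, 0.04, 1.465, -0.013, 1.343, -0.059], TCP at [0.273, -0.59, 0.242] pointing down, gripper open.
Joint ranges: [-2.58, 2.58], [-0.38, 2.09], [-1.3, 1.39], [0.25, 2.4], [-1.5, 4.64], [0.08, 2.09], [-2.65, 2.65]. Speed limits (rad/s): [2.22, 2.22, 2.79, 2.79, 3.14, 3.14, 3.14].

## Interface

Orientations are given as a rotation vector (axis times angle).
In Python, from cell import bot, imaging, ticket gives the robot as it stands.
- The arm moves only by the shell command python3 -m jog 'ROWS' [FORCE]. ROWS is JSON, a list of rows, each an object with "linear": the shift along the tool's x, y, z in cm, a list of three; "dr": the turn, a rotation vector about the tool's x, y, z in units of 6 degrees (1.0 is 6 degrees), a list of three; "claw": the finger opening in cm, from 0 to 8.7. In form: [{"linear": [tx, ty, tz], "dr": [ax, ay, az], "claw": claw}, ...]. A call has 1 to 12 rows; each row is the pose to reach, as a shift and turn from the pose commanded when the call began, along the tool's axes at that moment; what a row does not reach only later rows make up. A row lasts 1/10 s, in which the tool goes at most 50 mm and 8.59 degrees, less where a joint would pass 70% of its speed; a pose out of reach is approached as far as the arm can. A call with a gripper value outside its range is refused whole. The fingers move at their own pace and stop on an object; FORCE is the grip in N (left out, the last holds). Time passes only in rows, so rows that repeat a pose let the fingers close. It gives the time, the measured TCP pose, the force, the opening and the grip force at its end, in the units of the state.
- bot.get_state(): the state, without advancing time (a new reading comes with each control period).
- imaging.snapshot(name): name is "scene" or "top" or "wrist"; returns (picture, depth): 384x512x3 uint8, red, green, blue; 384x512 float32, m along the optical axis (not along the pixel's ray), 0 where there is no reading.
- imaging.camera_params(name): a dict with "fx", "fy", "cx", "cy" (pixels), "k1" (the pictures are not rectified: a ray, as slopes to the right and down, at radius r is drawn at 1 + k1 r^2 times it, then the intrinsics apply), "origin" and "attitude" of the camera in the world. Camera axes: x right, y down, z forward; pixel columns grow to the right and rows downward; lengths in m; the calibration is good to about 2 mm. A picture is of the moment at which its call begins: read the wrist's pose just before it. camera_params takes no time and is no camera call; for the wrist camera it gives the pose at the moment of the call.
- ticket.sign_off(): hands the job in; it is judged then, once.
The state is a dict: "time": time; "joints": joint angles; "qd": joint speeds; "joint_torque": joint torques, N m; "tcp_pos": TCP position; "orientation": TCP orientation; "wrist_force": force on the tool from outside, world axes, zero at the start; "torque": the same for the moment, N m; "width": opening from 0.0 (shut) to 1.0 (fully open); "grasp_force": force on a finger pad.
Only numpy, scipy, OpenCV 4.12 (cv2) and the standard library are available. Lean on these libraries where they do the work, as an engineer would, in place of code of your own. Each camera call takes 0.05 s, during which the arm holds its last target. There are 200 camera calls.

## Working session

There is one attempt and no reset: what is moved stays moved. The work goes in short steps, Python scripts to look and compute and a shell command to move; the robot and the scene stay as the last step left them, time stands still between calls to the robot, and variables do not carry over. Pictures are saved under pics/ and viewed, at most 10 in all, crops included, and the job is handed in when it is done.

```bash
mkdir -p pics; ls
cat > h.py <<'E'
import numpy as np, cv2
from cell import bot, imaging, ticket
from scipy.spatial.transform import Rotation as R
def cloud(name):
    p=imaging.camera_params(name); im,d=imaging.snapshot(name)
    K=np.array([[p['fx'],0,p['cx']],[0,p['fy'],p['cy']],[0,0,1.]])
    v,u=np.mgrid[:384,:512]
    pts=np.stack([u,v],-1).reshape(-1,1,2).astype(float)
    n=cv2.undistortPoints(pts,K,np.array([p['k1'],0,0,0,0.])).reshape(384,512,2)
    c=np.dstack([n*d[...,None],d])
    a=np.array(p['attitude'],float)
    M=a if a.shape==(3,3) else R.from_rotvec(a).as_matrix()
    W=c@M.T+np.array(p['origin']); W[d==0]=np.nan
    return im,d,W,p
def save(im,f): cv2.imwrite('pics/'+f,im[...,::-1])
E
python3 - <<'E'
from h import *
print(bot.get_state())
for n in('scene','top'):
    im,d,W,p=cloud(n);print(p);save(im,n+'0.png');np.savez(n+'0.npz',im=im,d=d,W=W)
E
```

```text
pics
{'time': 0.0, 'joints': array([ 1.03780706,  0.33387287,  0.03988024,  1.4662765 , -0.01341597,
        1.34333214, -0.05849539]), 'qd': array([-2.30711506e-03,  7.54898557e-04, -7.45782562e-04, -6.23262782e-05,
        1.28500366e-03, -4.18453261e-04, -1.29044323e-04]), 'joint_torque': array([ 2.75555503e-04, -6.56365514e+01,  1.33488793e+00, -4.03794515e+01,
       -5.98966260e-02,  4.48407023e-02,  1.46211714e-04]), 'tcp_pos': array([ 0.27298787, -0.58939662,  0.24068138]), 'orientation': array([-3.06646903e+00, -6.75694264e-01,  6.93362713e-04]), 'wrist_force': array([ 0.31494825, -0.04399193, -0.05995246]), 'torque': array([-0.01874583, -0.00920689,  0.01211013]), 'grasp_force': 0.0, 'width': 0.9964326868748077}
{'fx': 415.6280284212869, 'fy': 415.6280284212869, 'cx': 247.86033772920146, 'cy': 187.55390367714216, 'k1': -0.03264866443398292, 'origin': array([-0.12563534,  0.55323821,  0.80656041]), 'attitude': array([-1.1794912 ,  2.25272417, -1.03236362])}
{'fx': 467.3375648311163, 'fy': 467.3375648311163, 'cx': 244.19126988664613, 'cy': 189.613767743134, 'k1': -0.06609234653661926, 'origin': array([0.41291666, 0.03077513, 1.50829178]), 'attitude': array([-2.11263351,  2.17390509, -0.11425408])}
```

```bash
python3 -c "
import cv2,numpy as np
a=cv2.imread('pics/scene0.png');b=cv2.imread('pics/top0.png');print(a.shape,b.shape)"
```

```text
(384, 512, 3) (384, 512, 3)
```

View pics/top0.png

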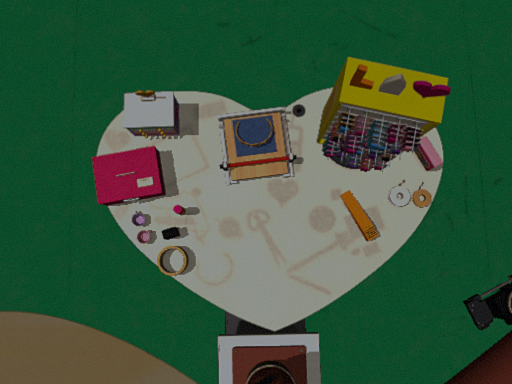

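View pics/scene0.png

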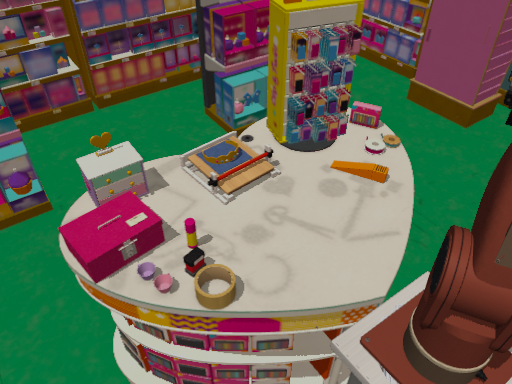

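The top view shows the stand at about (256,145), its front at row ~183 facing the robot and the bar at row ~160. The wedge runs from (345,193) to (373,238). The cups, stamp and glue stick are at left, (140–180, 208–237).

Run:
```python
from h import *
for n in('top','scene'):
    z=np.load(n+'0.npz');im,W=z['im'],z['W']
    hsv=cv2.cvtColor(im,cv2.COLOR_RGB2HSV)
    m=(hsv[...,0]>=8)&(hsv[...,0]<=20)&(hsv[...,1]>200)&(hsv[...,2]>110)&(W[...,2]>-.01)&(W[...,2]<.06)
    nl,lab,st,c=cv2.connectedComponentsWithStats(m.astype(np.uint8))
    for i in range(1,nl):
        if st[i,4]<80: continue
        P=W[lab==i]; print(n,st[i],np.nanmean(P,0))
        q=P[:,:2]-np.nanmean(P[:,:2],0); e,V=np.linalg.eigh(q.T@q); a=V[:,1]; t=q@a
        print(' axis',a,np.degrees(np.arctan2(a[1],a[0])),t.min(),t.max())
        for s in np.arange(-.09,.09,.02):
            k=(t>=s)&(t<s+.02)
            if k.any(): print('  ',round(s+.01,3),k.sum(),np.median(P[k],0).round(4), np.ptp(q[k]@V[:,0]).round(3))
    # stand: red bar
    m=((hsv[...,0]<6)|(hsv[...,0]>174))&(hsv[...,1]>180)&(W[...,2]>.03)&(W[...,2]<.09)
    r=(slice(150,175),slice(220,300)) if n=='top' else (slice(140,190),slice(180,290))
    P=W[r][m[r]]; print('bar',len(P),P.min(0),P.max(0),np.median(P,0))
    q=P[:,:2]-P[:,:2].mean(0);e,V=np.linalg.eigh(q.T@q);print(V[:,1],P[np.argsort(q@V[:,1])][[0,1,2,-3,-2,-1]])
z=np.load('top0.npz');im=z['im']
cv2.imwrite('pics/c.png',np.vstack([cv2.resize(im[95:195,205:310],None,fx=4,fy=4,interpolation=cv2.INTER_CUBIC)])[...,::-1])
```

```text
top [341 191  34  42 462] [ 0.52626832 -0.29359472  0.02218228]
 axis [-0.88770428 -0.46041406] -152.58617061043725 -0.07084476721860918 0.07473138854460741
   -0.08 3 [ 0.592  -0.2665  0.0041] 0.028
   -0.06 60 [ 0.5792 -0.2662  0.0083] 0.031
   -0.04 66 [ 0.5617 -0.2752  0.0128] 0.034
   -0.02 66 [ 0.5443 -0.2845  0.0167] 0.033
   0.0 68 [ 0.526  -0.2934  0.0227] 0.034
   0.02 69 [ 0.5084 -0.3032  0.0278] 0.036
   0.04 71 [ 0.491  -0.3114  0.0316] 0.034
   0.06 55 [ 0.473  -0.3203  0.0348] 0.036
   0.08 4 [ 0.4655 -0.337   0.036 ] 0.012
bar 181 [ 0.67882185 -0.09765901  0.04874132] [0.70624639 0.11106026 0.06438486] [0.69129987 0.01588433 0.05618072]
[-0.0968269   0.99530124] [[ 0.69798511 -0.09765901  0.05949697]
 [ 0.70271636 -0.07926944  0.05478362]
 [ 0.69744441 -0.07946155  0.04884445]
 [ 0.68514857  0.11071851  0.06035732]
 [ 0.68166836  0.11070652  0.06186308]
 [ 0.67941128  0.11106026  0.05675349]]
scene [331 161  57  22 664] [ 0.50270487 -0.2965824   0.02082591]
 axis [-0.9083459  -0.41821972] -155.2777581224833 -0.09634133414282597 0.07272121950071878
   -0.08 50 [ 0.5748 -0.2636  0.0099] 0.036
   -0.06 58 [ 0.5566 -0.2679  0.0136] 0.038
   -0.04 67 [ 0.5389 -0.2769  0.018 ] 0.033
   -0.02 77 [ 0.5209 -0.2842  0.0221] 0.037
   0.0 88 [ 0.5021 -0.293   0.0256] 0.039
   0.02 100 [ 0.4839 -0.3014  0.0311] 0.034
   0.04 97 [ 0.4666 -0.3104  0.0286] 0.035
   0.06 100 [ 0.4488 -0.3195  0.0286] 0.035
   0.08 14 [ 0.4367 -0.3236  0.0273] 0.022
bar 175 [ 0.679267   -0.08338734  0.04838541] [0.70553034 0.11184195 0.06200729] [0.69067494 0.0188362  0.05591048]
[-0.09837565  0.99514935] [[ 0.6986843  -0.08338734  0.05607812]
 [ 0.69934639 -0.08013273  0.05325272]
 [ 0.69854157 -0.07962462  0.05014781]
 [ 0.6835726   0.10932828  0.05358178]
 [ 0.6825812   0.10964226  0.05808122]
 [ 0.67940944  0.11184195  0.05387937]]
```

View pics/c.png

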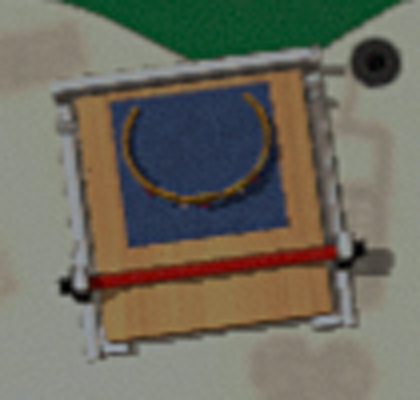

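```bash
cat >> h.py <<'E'
def plan(x,y,z,yaw):
    s=bot.get_state(); M=R.from_rotvec(s['orientation'])
    T=R.from_euler('z',yaw,degrees=True)*R.from_euler('x',180,degrees=True)
    d=M.inv().apply(np.array([x,y,z])-s['tcp_pos'])*100
    r=np.degrees((M.inv()*T).as_rotvec())/6
    print('linear',d.round(2),'dr',r.round(3),'t',s['time'],'F',s['wrist_force'].round(2))
E
python3 - <<'E'
from h import *
plan(.459,-.329,.14,27.4)
E
```

```text
linear [ 27.82 -15.8   10.1 ] dr [-0.014  0.001 -0.424] t 0.1 F [ 0.37 -0.49 -0.74]
```

```bash
python3 -m jog '[{"linear":[27.8,-15.8,10.1],"dr":[0,0,-0.42],"claw":8.7},{"linear":[27.8,-15.8,10.1],"dr":[0,0,-0.42],"claw":7},{"linear":[27.8,-15.8,10.1],"dr":[0,0,-0.42],"claw":7},{"linear":[27.8,-15.8,10.1],"dr":[0,0,-0.42],"claw":7},{"linear":[27.8,-15.8,10.1],"dr":[0,0,-0.42],"claw":7},{"linear":[27.8,-15.8,10.1],"dr":[0,0,-0.42],"claw":7},{"linear":[27.8,-15.8,10.1],"dr":[0,0,-0.42],"claw":7},{"linear":[27.8,-15.8,10.1],"dr":[0,0,-0.42],"claw":7},{"linear":[27.8,-15.8,10.1],"dr":[0,0,-0.42],"claw":7},{"linear":[27.8,-15.8,10.1],"dr":[0,0,-0.42],"claw":7}]'
python3 - <<'E'
from h import *
plan(.459,-.329,.14,27.4)
im,d,W,p=cloud('wrist');save(im,'w1.png');np.savez('w1.npz',im=im,W=W)
hsv=cv2.cvtColor(im,cv2.COLOR_RGB2HSV)
m=(hsv[...,0]>=8)&(hsv[...,0]<=20)&(hsv[...,1]>180)&(hsv[...,2]>90)&(W[...,2]>.002)&(W[...,2]<.06)
P=W[m];print(len(P))
T=P[P[:,2]>.032]; 
a=np.array([np.cos(np.radians(27.4)),np.sin(np.radians(27.4))]);t=P[:,:2]@a
k=P[:,2]>t*0+.003
rect=cv2.minAreaRect(P[:,:2].astype(np.float32)*1000);print(rect)
for s in np.arange(t.min(),t.max(),.02):
    k=(t>=s)&(t<s+.02)
    n=P[k][:,:2]@np.array([-a[1],a[0]]); print(s.round(3),k.sum(),np.median(P[k],0).round(4),n.min().round(4),n.max().round(4))
E
```

```text
time: 1.1
tcp_pos: [0.4583, -0.3309, 0.1407]
orientation: [3.053, 0.741, -0.001]
wrist_force: [-0.7, 0.5, 0.1]
width: 0.801
grasp_force: 0.0
linear [ 0.15 -0.13  0.07] dr [ 0.003  0.005 -0.02 ] t 1.1 F [-0.69  0.55  0.11]
7650
((518.4540405273438, -300.13592529296875), (168.74853515625, 34.905513763427734), 27.15487289428711)
0.238 602 [ 0.4515 -0.3348  0.0378] -0.5221 -0.4873
0.258 763 [ 0.4707 -0.3244  0.0378] -0.5223 -0.4874
0.278 982 [ 0.488 -0.316  0.035] -0.5224 -0.4878
0.298 978 [ 0.5057 -0.3069  0.0299] -0.5223 -0.4878
0.318 979 [ 0.5234 -0.2974  0.025 ] -0.5224 -0.4879
0.338 982 [ 0.5412 -0.2885  0.0199] -0.5224 -0.4879
0.358 979 [ 0.5589 -0.2792  0.015 ] -0.5225 -0.4879
0.378 980 [ 0.5767 -0.27    0.0099] -0.5225 -0.4879
0.398 405 [ 0.5893 -0.2636  0.0063] -0.5225 -0.4879
```

View pics/w1.png

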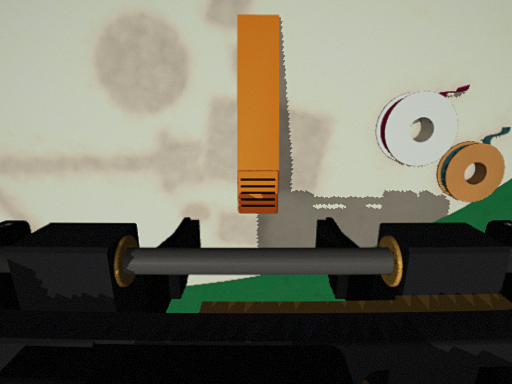

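The wrist view shows the wedge at column ~258, rows 15–212, and its size matches (169 × 35 mm). Descending to the heel.

Run:
```python
from h import *
plan(.4565,-.332,.027,27.3)
```

```text
linear [-0.19 -0.   11.38] dr [ 0.005  0.004 -0.009] t 1.15 F [-0.2  -1.24  0.08]
```

```bash
python3 -m jog '[{"linear":[-0.2,0,4],"dr":[0,0,0],"claw":7},{"linear":[-0.2,0,8],"dr":[0,0,0],"claw":7},{"linear":[-0.2,0,11.3],"dr":[0,0,0],"claw":7},{"linear":[-0.2,0,11.3],"dr":[0,0,0],"claw":7},{"linear":[-0.2,0,11.3],"dr":[0,0,0],"claw":2.5},{"linear":[-0.2,0,11.3],"dr":[0,0,0],"claw":2.5},{"linear":[-0.2,0,11.3],"dr":[0,0,0],"claw":2.5},{"linear":[-0.2,0,11.3],"dr":[0,0,0],"claw":2.5},{"linear":[-0.2,0,11.3],"dr":[0,0,0],"claw":2.5},{"linear":[-0.2,0,11.3],"dr":[0,0,0],"claw":2.5},{"linear":[-0.2,0,11.3],"dr":[0,0,0],"claw":2.5}]' 35
python3 - <<'E'
from h import *
plan(.4565,-.332,.027,27.3)
E
```

```text
time: 2.25
tcp_pos: [0.4576, -0.3307, 0.0283]
orientation: [3.052, 0.743, 0.001]
wrist_force: [-2.4, 0.5, 5.7]
width: 0.405
grasp_force: 35.0
linear [-0.16  0.06  0.13] dr [ 0.008 -0.004  0.012] t 2.25 F [-2.45  0.48  5.68]
```

```bash
python3 -m jog '[{"linear":[0,0,-2],"dr":[0,0,0],"claw":2.5},{"linear":[0,0,-4],"dr":[0,0,0],"claw":2.5},{"linear":[0,0,-4],"dr":[0,0,0],"claw":2.5},{"linear":[0,0,-4],"dr":[0,0,0],"claw":2.5}]' 35
python3 - <<'E'
from h import *
plan(.456,-.009,.06,5.6)
E
```

```text
time: 2.65
tcp_pos: [0.4572, -0.3304, 0.0674]
orientation: [3.052, 0.743, 0.0]
wrist_force: [0.5, -0.0, -0.9]
width: 0.409
grasp_force: 35.0
linear [ 14.67 -28.6    0.73] dr [ 2.000e-03 -1.000e-03  3.629e+00] t 2.65 F [ 0.55 -0.05 -0.9 ]
```

```bash
python3 -m jog '[{"linear":[1.8,-3.6,0.7],"dr":[0,0,0.6],"claw":2.5},{"linear":[3.7,-7.2,0.7],"dr":[0,0,1.2],"claw":2.5},{"linear":[5.5,-10.7,0.7],"dr":[0,0,1.8],"claw":2.5},{"linear":[7.3,-14.3,0.7],"dr":[0,0,2.4],"claw":2.5},{"linear":[9.2,-17.9,0.7],"dr":[0,0,3],"claw":2.5},{"linear":[11,-21.5,0.7],"dr":[0,0,3.6],"claw":2.5},{"linear":[12.8,-25,0.7],"dr":[0,0,3.63],"claw":2.5},{"linear":[14.2,-27.7,0.7],"dr":[0,0,3.63],"claw":2.5},{"linear":[14.7,-28.6,0.7],"dr":[0,0,3.63],"claw":2.5},{"linear":[14.7,-28.6,0.7],"dr":[0,0,3.63],"claw":2.5},{"linear":[14.7,-28.6,0.7],"dr":[0,0,3.63],"claw":2.5}]' 35
python3 - <<'E'
from h import *
plan(.456,-.009,.06,5.6)
im,d,W,p=cloud('wrist');save(im,'w2.png');np.savez('w2.npz',im=im,W=W)
hsv=cv2.cvtColor(im,cv2.COLOR_RGB2HSV)
m=((hsv[...,0]<6)|(hsv[...,0]>174))&(hsv[...,1]>170)&(W[...,2]>.03)&(W[...,2]<.09)&(W[...,0]>.6)
P=W[m];print('bar',len(P))
x,y=P[:,0],P[:,1]
for s in np.arange(-.1,.14,.03):
    k=(y>=s)&(y<s+.03)
    if k.sum()>20: print(s.round(3),k.sum(),np.median(P[k],0).round(4),P[k].max(0).round(4),P[k].min(0).round(4))
m=(hsv[...,0]>=8)&(hsv[...,0]<=20)&(hsv[...,1]>180)&(hsv[...,2]>90)&(W[...,0]<.62)&(W[...,2]>.01)
P=W[m];print('wedge',cv2.minAreaRect(P[:,:2].astype(np.float32)*1000),len(P),P.min(0),P.max(0))
E
```

```text
time: 3.75
tcp_pos: [0.4559, -0.0101, 0.06]
orientation: [3.138, 0.152, -0.002]
wrist_force: [0.1, 0.5, -1.0]
width: 0.414
grasp_force: 35.0
linear [ 0.02 -0.1  -0.  ] dr [ 0.002  0.012 -0.008] t 3.75 F [ 0.08  0.46 -0.97]
bar 0
wedge ((510.2334899902344, -5.408605575561523), (141.72860717773438, 45.36906814575195), 4.840456008911133) 18121 [ 0.43827853 -0.03045341  0.04125613] [0.58204215 0.01892545 0.13331371]
```

View pics/w2.png

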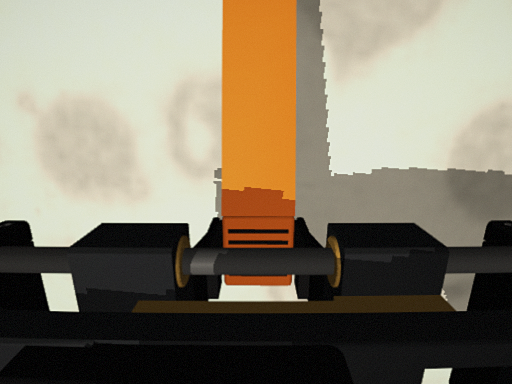

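The wrist view shows the wedge held straight along the tool (columns 223–296), but the stand is out of view. I'll use the top camera for the relative alignment.

Run:
```python
from h import *
ims=[cloud('top') for _ in range(1)]
im,d,W,p=ims[0];s=bot.get_state()
hsv=cv2.cvtColor(im,cv2.COLOR_RGB2HSV)
r=np.zeros((384,512),bool);r[100:195,212:302]=1
bl=r&(hsv[...,0]>100)&(hsv[...,0]<125)&(hsv[...,1]>90)&(W[...,2]>.02)&(W[...,2]<.07)
P=W[bl];print('blue',len(P),cv2.minAreaRect(P[:,:2].astype(np.float32)*1000))
wd=r&(hsv[...,0]>=8)&(hsv[...,0]<=22)&(hsv[...,1]>70)&(W[...,2]>.02)&(W[...,2]<.07)&(W[...,0]<.68)
P=W[wd];print('board front',len(P),cv2.minAreaRect(P[:,:2].astype(np.float32)*1000),np.median(P,0))
st=r&(W[...,2]>.008)&(W[...,2]<.1)&(W[...,0]>.6)
P=W[st];print('all',len(P),cv2.minAreaRect(P[:,:2].astype(np.float32)*1000))
m=(hsv[...,0]>=8)&(hsv[...,0]<=20)&(hsv[...,1]>180)&(hsv[...,2]>90)&(W[...,0]<.62)&(W[...,2]>.01)&(W[...,2]<.09)&(W[...,0]>.4)&(abs(W[...,1])<.08)
P=W[m];print('wedge',len(P),cv2.minAreaRect(P[:,:2].astype(np.float32)*1000),np.median(P,0),P[:,0].max())
save(cv2.resize(im[90:290,190:330],None,fx=3,fy=3,interpolation=cv2.INTER_CUBIC),'t2.png')
```

```text
blue 1151 ((762.34912109375, 24.742950439453125), (149.12469482421875, 232.7062225341797), 5.671648979187012)
board front 682 ((634.06103515625, 18.824203491210938), (91.77246856689453, 196.97531127929688), 0.0073052360676229) [0.66114312 0.01714547 0.0327236 ]
all 4451 ((740.75341796875, 8.4398193359375), (268.9491882324219, 281.15478515625), 88.78181457519531)
wedge 249 ((566.6420288085938, 0.3320789337158203), (77.6192398071289, 33.39591598510742), 4.94242000579834) [5.65913579e-01 4.25372002e-04 4.64120878e-02] 0.6062353679500354
```

View pics/t2.png

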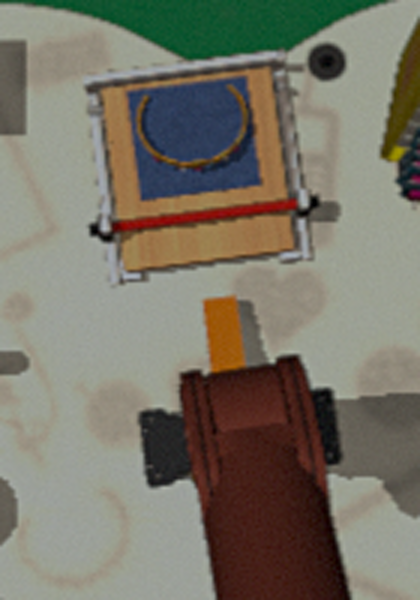

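The wedge points at the gap, sitting roughly 4 mm right of the stand's mid-line (toe at (220,298), board front middle at (210,260)). I'll shift left and set it down.

```bash
python3 -m jog '[{"linear":[0,-0.4,1.5],"dr":[0,0,0],"claw":2.5},{"linear":[0,-0.4,2.6],"dr":[0,0,0],"claw":2.5},{"linear":[0,-0.4,3.0],"dr":[0,0,0],"claw":2.5},{"linear":[0,-0.4,3.15],"dr":[0,0,0],"claw":2.5},{"linear":[0,-0.4,3.2],"dr":[0,0,0],"claw":2.5},{"linear":[0,-0.4,3.2],"dr":[0,0,0],"claw":2.5}]' 35
```

```text
time: 4.45
tcp_pos: [0.4562, -0.0051, 0.0289]
orientation: [3.138, 0.153, 0.001]
wrist_force: [-0.5, 0.3, -1.2]
width: 0.409
grasp_force: 35.0
```

```bash
python3 -m jog '[{"linear":[0,0,0.05],"dr":[0,0,0],"claw":2.5},{"linear":[0,0,0.1],"dr":[0,0,0],"claw":2.5},{"linear":[0,0,0.1],"dr":[0,0,0],"claw":2.5}]' 35;  python3 -m jog '[{"linear":[0,0,0.05],"dr":[0,0,0],"claw":2.5},{"linear":[0,0,0.1],"dr":[0,0,0],"claw":2.5},{"linear":[0,0,0.1],"dr":[0,0,0],"claw":2.5}]' 35
```

```text
time: 4.75
tcp_pos: [0.4562, -0.005, 0.0282]
orientation: [3.138, 0.153, 0.001]
wrist_force: [-3.1, 0.0, 6.0]
width: 0.413
grasp_force: 35.0
time: 5.05
tcp_pos: [0.4563, -0.005, 0.0282]
orientation: [3.137, 0.153, 0.001]
wrist_force: [-9.4, -0.7, 22.0]
width: 0.412
grasp_force: 35.0
```

```bash
python3 -m jog '[{"linear":[0,0,-0.12],"dr":[0,0,0],"claw":2.5},{"linear":[1,0,-0.12],"dr":[0,0,0],"claw":2.5},{"linear":[2,0,-0.12],"dr":[0,0,0],"claw":2.5},{"linear":[3,0,-0.12],"dr":[0,0,0],"claw":2.5},{"linear":[4,0,-0.12],"dr":[0,0,0],"claw":2.5},{"linear":[5,0,-0.12],"dr":[0,0,0],"claw":2.5},{"linear":[6,0,-0.12],"dr":[0,0,0],"claw":2.5},{"linear":[6,0,-0.12],"dr":[0,0,0],"claw":2.5}]' 35
python3 - <<'E'
from h import *
im,d,W,p=cloud('wrist')
save(im,'w3.png')
im2,d,W,p=cloud('top')
c=cv2.resize(im2[90:290,190:330],(269,384),interpolation=cv2.INTER_CUBIC)
save(np.hstack([im,c]),'m3.png')
E
```

```text
time: 5.85
tcp_pos: [0.5176, 0.0011, 0.0283]
orientation: [-3.138, -0.153, -0.003]
wrist_force: [2.4, 0.3, 3.9]
width: 0.409
grasp_force: 35.0
```

View pics/m3.png

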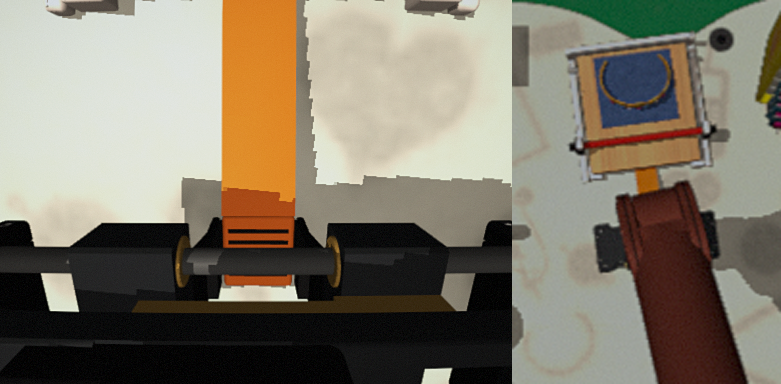

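The feet's inner ends are at columns ~120 and ~405 with the wedge centred at 259, so it's on the mid-line and straight. Now sliding in while watching the force.

```bash
python3 -m jog '[{"linear":[0.5,0,0],"dr":[0,0,0],"claw":2.5},{"linear":[1,0,0],"dr":[0,0,0],"claw":2.5},{"linear":[1.5,0,0],"dr":[0,0,0],"claw":2.5}]'; python3 -m jog '[{"linear":[0.4,0,0],"dr":[0,0,0],"claw":2.5},{"linear":[0.8,0,0],"dr":[0,0,0],"claw":2.5}]'; python3 -m jog '[{"linear":[0.4,0,0],"dr":[0,0,0],"claw":2.5},{"linear":[0.8,0,0],"dr":[0,0,0],"claw":2.5}]'; python3 -m jog '[{"linear":[0.4,0,0],"dr":[0,0,0],"claw":2.5},{"linear":[0.8,0,0],"dr":[0,0,0],"claw":2.5}]'
```

```text
time: 6.25
tcp_pos: [0.5293, 0.0021, 0.0283]
orientation: [3.137, 0.153, -0.004]
wrist_force: [-7.9, -1.2, 14.8]
width: 0.411
grasp_force: 35.0
time: 6.45
tcp_pos: [0.5373, 0.0029, 0.0283]
orientation: [3.137, 0.153, -0.004]
wrist_force: [-8.9, -1.1, 14.8]
width: 0.413
grasp_force: 35.0
time: 6.65
tcp_pos: [0.5453, 0.0037, 0.0283]
orientation: [3.137, 0.153, -0.004]
wrist_force: [-7.9, -1.1, 13.9]
width: 0.41
grasp_force: 35.0
time: 6.85
tcp_pos: [0.5532, 0.0044, 0.0283]
orientation: [3.137, 0.153, -0.004]
wrist_force: [-13.2, -1.5, 19.0]
width: 0.408
grasp_force: 35.0
```

```bash
python3 -m jog '[{"linear":[0,0,-0.08],"dr":[0,0,0],"claw":2.5},{"linear":[0,0,-0.08],"dr":[0,0,0],"claw":2.5}]'; python3 -m jog '[{"linear":[0.3,0,0],"dr":[0,0,0],"claw":2.5},{"linear":[0.5,0,0],"dr":[0,0,0],"claw":2.5}]'; python3 -m jog '[{"linear":[0.3,0,0],"dr":[0,0,0],"claw":2.5},{"linear":[0.5,0,0],"dr":[0,0,0],"claw":2.5}]'
```

```text
time: 7.05
tcp_pos: [0.5536, 0.0045, 0.0283]
orientation: [3.138, 0.153, -0.002]
wrist_force: [-3.7, -0.7, 4.0]
width: 0.411
grasp_force: 35.0
time: 7.25
tcp_pos: [0.5581, 0.005, 0.0283]
orientation: [3.138, 0.153, -0.004]
wrist_force: [-8.3, -1.0, 9.0]
width: 0.409
grasp_force: 35.0
time: 7.45
tcp_pos: [0.5628, 0.0055, 0.0283]
orientation: [3.137, 0.153, -0.005]
wrist_force: [-8.6, -0.7, 7.5]
width: 0.411
grasp_force: 35.0
```

```bash
for i in 1; do python3 -m jog '[{"linear":[0.3,0,0],"dr":[0,0,0],"claw":2.5},{"linear":[0.6,0,0],"dr":[0,0,0],"claw":2.5}]';  python3 -m jog '[{"linear":[0.3,0,0],"dr":[0,0,0],"claw":2.5},{"linear":[0.5,0,0],"dr":[0,0,0],"claw":2.5}]'; python3 -m jog '[{"linear":[0.2,0,0],"dr":[0,0,0],"claw":2.5},{"linear":[0.4,0,0],"dr":[0,0,0],"claw":2.5}]'; done
python3 - <<'E'
from h import *
im,d,W,p=cloud('wrist');np.savez('w4.npz',im=im,W=W)
s=bot.get_state();print(s['tcp_pos'],s['wrist_force'])
for n in('scene','top'):
    im,d,W,p=cloud(n);hsv=cv2.cvtColor(im,cv2.COLOR_RGB2HSV)
    a=np.array([.995,.098]);o=np.array([.746,.020])
    X=(W[...,:2]-o)@a;Y=(W[...,:2]-o)@np.array([-a[1],a[0]])
    red=((hsv[...,0]<6)|(hsv[...,0]>174))&(hsv[...,1]>180)
    for nm,m in(('b4bar',(X>-.095)&(X<-.068)),('behind',(X>-.045)&(X<-.02)),('rear',(X>.05)&(X<.08))):
        k=m&(abs(Y)<.08)&~red&(W[...,2]<.08)&(W[...,2]>.015);print(n,nm,k.sum(),np.median(W[k][:,2]).round(4))
    k=red&(abs(X+.055)<.012)&(abs(Y)<.08);print('bar top',np.percentile(W[k][:,2],[50,80,95]))
E
```

```text
time: 7.65
tcp_pos: [0.5687, 0.006, 0.0283]
orientation: [3.137, 0.153, -0.005]
wrist_force: [-8.9, -0.9, 7.9]
width: 0.409
grasp_force: 35.0
time: 7.85
tcp_pos: [0.5738, 0.0065, 0.0283]
orientation: [3.137, 0.153, -0.005]
wrist_force: [-8.4, -0.9, 9.3]
width: 0.411
grasp_force: 35.0
time: 8.05
tcp_pos: [0.5777, 0.0069, 0.0283]
orientation: [3.137, 0.153, -0.005]
wrist_force: [-7.6, 0.1, 9.3]
width: 0.409
grasp_force: 35.0
[0.57811374 0.00698112 0.02831609] [-6.83347594 -0.18743846  8.63532809]
scene b4bar 70 0.0376
scene behind 92 0.0414
scene rear 275 0.0469
bar top [0.05633838 0.05820583 0.05904434]
top b4bar 71 0.0365
top behind 390 0.0395
top rear 456 0.0452
bar top [0.05573833 0.05904005 0.06073822]
```

```bash
python3 -m jog '[{"linear":[0.3,0,0],"dr":[0,0,0],"claw":2.5},{"linear":[0.6,0,0],"dr":[0,0,0],"claw":2.5},{"linear":[0.9,0,0],"dr":[0,0,0],"claw":2.5}]';  python3 -m jog '[{"linear":[0.3,0,0],"dr":[0,0,0],"claw":2.5},{"linear":[0.6,0,0],"dr":[0,0,0],"claw":2.5}]'; python3 -m jog '[{"linear":[0.2,0,0],"dr":[0,0,0],"claw":2.5},{"linear":[0.4,0,0],"dr":[0,0,0],"claw":2.5}]'
python3 - <<'E'
from h import *
for n in('scene','top'):
    im,d,W,p=cloud(n);hsv=cv2.cvtColor(im,cv2.COLOR_RGB2HSV)
    a=np.array([.995,.098]);o=np.array([.746,.020])
    X=(W[...,:2]-o)@a;Y=(W[...,:2]-o)@np.array([-a[1],a[0]])
    red=((hsv[...,0]<6)|(hsv[...,0]>174))&(hsv[...,1]>180)
    for nm,m in(('b4bar',(X>-.095)&(X<-.068)),('behind',(X>-.045)&(X<-.02))):
        k=m&(abs(Y)<.08)&~red&(W[...,2]<.08)&(W[...,2]>.015);print(n,nm,k.sum(),np.median(W[k][:,2]).round(4))
E
```

```text
time: 8.5
tcp_pos: [0.5867, 0.0078, 0.0283]
orientation: [3.137, 0.153, -0.005]
wrist_force: [-8.8, -1.3, 8.6]
width: 0.414
grasp_force: 35.0
time: 8.7
tcp_pos: [0.5927, 0.0084, 0.0283]
orientation: [3.137, 0.153, -0.005]
wrist_force: [-8.8, -0.7, 9.0]
width: 0.411
grasp_force: 35.0
time: 8.9
tcp_pos: [0.5967, 0.0088, 0.0283]
orientation: [3.137, 0.153, -0.005]
wrist_force: [-7.5, -0.4, 7.5]
width: 0.414
grasp_force: 35.0
scene b4bar 50 0.0419
scene behind 97 0.0443
top b4bar 67 0.042
top behind 232 0.0433
```

```bash
python3 -m jog '[{"linear":[0.2,0,0],"dr":[0,0,0],"claw":2.5},{"linear":[0.4,0,0],"dr":[0,0,0],"claw":2.5}]' | grep -E 'tcp|force:';  for i in 1 2 3; do python3 -m jog '[{"linear":[0.1,0,0],"dr":[0,0,0],"claw":2.5},{"linear":[0.2,0,0],"dr":[0,0,0],"claw":2.5}]' | grep -E 'tcp|wrist'; done
```

```text
tcp_pos: [0.6007, 0.0092, 0.0283]
wrist_force: [-7.5, -0.8, 7.0]
grasp_force: 35.0
tcp_pos: [0.6027, 0.0094, 0.0283]
wrist_force: [-8.7, -0.4, 8.8]
tcp_pos: [0.6047, 0.0096, 0.0283]
wrist_force: [-8.0, -0.4, 7.6]
tcp_pos: [0.6067, 0.0097, 0.0283]
wrist_force: [-8.5, -0.6, 8.3]
```

Next, 1 mm steps, one call per step so I can see the force each time.

```bash
python3 -m jog '[{"linear":[0.1,0,0],"dr":[0,0,0],"claw":2.5},{"linear":[0.1,0,0],"dr":[0,0,0],"claw":2.5}]' | grep -E 'tcp|wrist'; python3 -m jog '[{"linear":[0.1,0,0],"dr":[0,0,0],"claw":2.5},{"linear":[0.1,0,0],"dr":[0,0,0],"claw":2.5}]' | grep -E 'tcp|wrist'
```

```text
tcp_pos: [0.6079, 0.0099, 0.0283]
wrist_force: [-6.2, -1.9, 7.6]
tcp_pos: [0.6088, 0.01, 0.0283]
wrist_force: [-7.3, -0.6, 6.8]
```

```bash
python3 -m jog '[{"linear":[0.1,0,0],"dr":[0,0,0],"claw":2.5},{"linear":[0.1,0,0],"dr":[0,0,0],"claw":2.5}]' | grep -E 'tcp|wrist'; python3 -m jog '[{"linear":[0.1,0,0],"dr":[0,0,0],"claw":2.5},{"linear":[0.1,0,0],"dr":[0,0,0],"claw":2.5}]' | grep -E 'tcp|wrist'
```

```text
tcp_pos: [0.6097, 0.0101, 0.0283]
wrist_force: [-7.6, -0.4, 7.1]
tcp_pos: [0.6102, 0.0101, 0.0283]
wrist_force: [-9.2, -1.4, 9.6]
```

```bash
python3 -m jog '[{"linear":[0,0,0],"dr":[0,0,0],"claw":2.5},{"linear":[0,0,0],"dr":[0,0,0],"claw":2.5}]' | grep -E 'tcp|wrist'; python3 -m jog '[{"linear":[0.05,0,0],"dr":[0,0,0],"claw":2.5},{"linear":[0.05,0,0],"dr":[0,0,0],"claw":2.5}]' | grep -E 'tcp|wrist'
```

```text
tcp_pos: [0.6102, 0.0101, 0.0283]
wrist_force: [-10.1, -0.6, 9.3]
tcp_pos: [0.6102, 0.0101, 0.0283]
wrist_force: [-13.6, -1.2, 12.5]
```

```bash
python3 -m jog '[{"linear":[0.03,0,0],"dr":[0,0,0],"claw":2.5},{"linear":[0.03,0,0],"dr":[0,0,0],"claw":2.5}]' | grep -E 'tcp|wrist'
python3 - <<'E'
from h import *
for n in('scene','top'):
    im,d,W,p=cloud(n);hsv=cv2.cvtColor(im,cv2.COLOR_RGB2HSV)
    a=np.array([.995,.098]);o=np.array([.746,.020])
    X=(W[...,:2]-o)@a;Y=(W[...,:2]-o)@np.array([-a[1],a[0]])
    red=((hsv[...,0]<6)|(hsv[...,0]>174))&(hsv[...,1]>180)
    for nm,m in(('b4bar',(X>-.095)&(X<-.068)),('behind',(X>-.045)&(X<-.02))):
        k=m&(abs(Y)<.08)&~red&(W[...,2]<.08)&(W[...,2]>.015);print(n,nm,k.sum(),np.median(W[k][:,2]).round(4))
s=bot.get_state();print(s['tcp_pos'],s['wrist_force'])
E
```

```text
tcp_pos: [0.6102, 0.0101, 0.0283]
wrist_force: [-14.5, -1.7, 13.3]
scene b4bar 40 0.0447
scene behind 56 0.0468
top b4bar 58 0.0448
top behind 69 0.0449
[0.61020424 0.0101161  0.02829509] [-13.93839662  -2.27238752  13.24845132]
```

```bash
python3 -m jog '[{"linear":[0,0,-0.03],"dr":[0,0,0],"claw":2.5},{"linear":[0,0,-0.03],"dr":[0,0,0],"claw":2.5}]' | grep -E 'tcp|wrist'; python3 -m jog '[{"linear":[0,0,-0.02],"dr":[0,0,0],"claw":2.5},{"linear":[0,0,-0.02],"dr":[0,0,0],"claw":2.5}]' | grep -E 'tcp|wrist'
```

```text
tcp_pos: [0.6103, 0.0101, 0.0283]
wrist_force: [-12.5, -1.2, 10.3]
tcp_pos: [0.6102, 0.0101, 0.0283]
wrist_force: [-10.8, -0.4, 8.3]
```

```bash
python3 -m jog '[{"linear":[0.05,0,0],"dr":[0,0,0],"claw":2.5},{"linear":[0.05,0,0],"dr":[0,0,0],"claw":2.5}]' | grep -E 'tcp|wrist'; python3 -m jog '[{"linear":[0,0,-0.02],"dr":[0,0,0],"claw":2.5},{"linear":[0,0,-0.02],"dr":[0,0,0],"claw":2.5}]' | grep -E 'tcp|wrist'
```

```text
tcp_pos: [0.6104, 0.0102, 0.0283]
wrist_force: [-14.5, -1.0, 10.7]
tcp_pos: [0.6103, 0.0101, 0.0283]
wrist_force: [-11.8, -2.2, 7.7]
```

```bash
python3 -m jog '[{"linear":[0.03,0,0],"dr":[0,0,0],"claw":2.5},{"linear":[0.03,0,0],"dr":[0,0,0],"claw":2.5},{"linear":[0.03,0,0],"dr":[0,0,0],"claw":2.5}]' | grep -E 'tcp|wrist'; python3 -m jog '[{"linear":[0,0,-0.02],"dr":[0,0,0],"claw":2.5},{"linear":[0,0,-0.02],"dr":[0,0,0],"claw":2.5}]' | grep -E 'tcp|wrist'
```

```text
tcp_pos: [0.6104, 0.0101, 0.0283]
wrist_force: [-14.8, -1.8, 9.0]
tcp_pos: [0.6104, 0.0101, 0.0283]
wrist_force: [-13.8, -1.4, 6.7]
```

The push rose about 6 N over the free-sliding level with almost no travel, so the fit is snug. Releasing gently.

```bash
python3 -m jog '[{"linear":[0,0,0],"dr":[0,0,0],"claw":6},{"linear":[0,0,0],"dr":[0,0,0],"claw":6},{"linear":[0,0,0],"dr":[0,0,0],"claw":6},{"linear":[0,0,0],"dr":[0,0,0],"claw":6},{"linear":[0,0,0],"dr":[0,0,0],"claw":6}]'
python3 - <<'E'
from h import *
im,d,W,p=cloud('wrist')
save(im,'w5.png')
E
```

```text
time: 13.1
tcp_pos: [0.6139, 0.0106, 0.0295]
orientation: [-3.138, -0.153, -0.0]
wrist_force: [0.8, 0.2, -0.2]
width: 0.678
grasp_force: 0.0
```

View pics/w5.png

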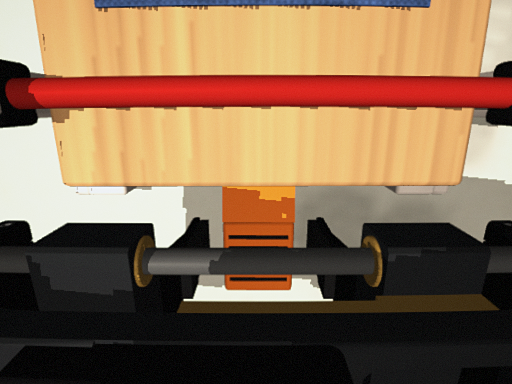

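The view shows the board up at the bar (row ~90) and the wedge centred under it (columns 222–296). The fingers are clear of it. I'll back off and check the seat with a light push from behind, with no downward load.

```bash
python3 -m jog '[{"linear":[-1.5,0,0],"dr":[0,0,0],"claw":6},{"linear":[-3,0,0],"dr":[0,0,0],"claw":6},{"linear":[-5,0,0],"dr":[0,0,0],"claw":6},{"linear":[-7,0,0],"dr":[0,0,0],"claw":6},{"linear":[-7,0,0],"dr":[0,0,0],"claw":0},{"linear":[-7,0,0],"dr":[0,0,0],"claw":0},{"linear":[-7,0,0],"dr":[0,0,0],"claw":0},{"linear":[-7,0,0.3],"dr":[0,0,0],"claw":0},{"linear":[-6,0,0.3],"dr":[0,0,0],"claw":0},{"linear":[-5,0,0.3],"dr":[0,0,0],"claw":0},{"linear":[-4,0,0.3],"dr":[0,0,0],"claw":0},{"linear":[-4,0,0.3],"dr":[0,0,0],"claw":0}]' 
python3 -m jog '[{"linear":[0.2,0,0],"dr":[0,0,0],"claw":0},{"linear":[0.4,0,0],"dr":[0,0,0],"claw":0},{"linear":[0.5,0,0],"dr":[0,0,0],"claw":0},{"linear":[0.5,0,0],"dr":[0,0,0],"claw":0}]'|grep -E 'tcp|wrist'
```

```text
time: 14.35
tcp_pos: [0.5758, 0.007, 0.0265]
orientation: [-3.137, -0.153, -0.002]
wrist_force: [-0.5, -0.3, 0.8]
width: 0.052
grasp_force: 0.0
tcp_pos: [0.5789, 0.0071, 0.0265]
wrist_force: [-0.3, 0.1, 0.1]
```

```bash
python3 -m jog '[{"linear":[0.1,0,0],"dr":[0,0,0],"claw":0},{"linear":[0.2,0,0],"dr":[0,0,0],"claw":0},{"linear":[0.2,0,0],"dr":[0,0,0],"claw":0}]'|grep -E 'tcp|wrist'; python3 -m jog '[{"linear":[0.1,0,0],"dr":[0,0,0],"claw":0},{"linear":[0.2,0,0],"dr":[0,0,0],"claw":0},{"linear":[0.2,0,0],"dr":[0,0,0],"claw":0}]'|grep -E 'tcp|wrist'; python3 -m jog '[{"linear":[0.1,0,0],"dr":[0,0,0],"claw":0},{"linear":[0.1,0,0],"dr":[0,0,0],"claw":0}]'|grep -E 'tcp|wrist'
```

```text
tcp_pos: [0.581, 0.0073, 0.0265]
wrist_force: [0.5, 0.8, 0.4]
tcp_pos: [0.582, 0.0074, 0.0262]
wrist_force: [-4.8, -0.7, 3.7]
tcp_pos: [0.582, 0.0074, 0.0261]
wrist_force: [-8.2, -1.4, 6.3]
```

```bash
python3 -m jog '[{"linear":[0.07,0,0],"dr":[0,0,0],"claw":0},{"linear":[0.07,0,0],"dr":[0,0,0],"claw":0}]'|grep -E 'tcp|wrist';  python3 -m jog '[{"linear":[0,0,-0.1],"dr":[0,0,0],"claw":0},{"linear":[0,0,-0.1],"dr":[0,0,0],"claw":0}]'|grep -E 'tcp|wrist'
```

```text
tcp_pos: [0.582, 0.0074, 0.026]
wrist_force: [-11.6, -0.2, 8.9]
tcp_pos: [0.582, 0.0074, 0.0262]
wrist_force: [-8.4, -0.7, 0.2]
```

With no downward load, 8.4 N against roughly 4 N of free sliding doesn't move it, so it's snug. Backing away and checking.

```bash
python3 -m jog '[{"linear":[-1,0,0],"dr":[0,0,0],"claw":0},{"linear":[-3,0,0],"dr":[0,0,0],"claw":0},{"linear":[-5,0,-2],"dr":[0,0,0],"claw":0},{"linear":[-7,0,-6],"dr":[0,0,0],"claw":0},{"linear":[-7,0,-10],"dr":[0,0,0],"claw":0},{"linear":[-7,0,-12],"dr":[0,0,0],"claw":0},{"linear":[-7,0,-12],"dr":[0,0,0],"claw":0}]'
python3 - <<'E'
from h import *
im,d,W,p=cloud('wrist');im2,d,W2,p=cloud('scene')
save(np.hstack([im,cv2.resize(im2[120:220,150:300],(288,192),interpolation=cv2.INTER_CUBIC).repeat(1,0)[[*range(192)]*2]]),'m6.png')
E
```

```text
time: 16.65
tcp_pos: [0.5169, 0.0009, 0.1512]
orientation: [3.137, 0.153, 0.011]
wrist_force: [0.6, 0.9, 0.3]
width: 0.006
grasp_force: 0.0
```

View pics/m6.png

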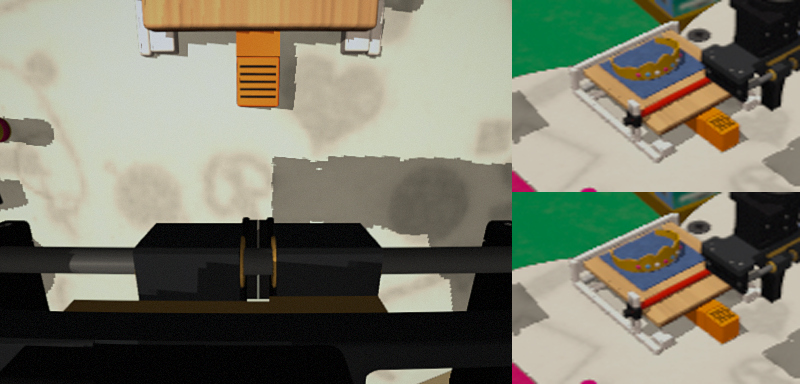

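The wedge is straight and centred (columns 237–279, feet at ~160 and ~362), the board is at the bar, and the robot is clear.

```bash
python3 -c "
from cell import ticket;print(ticket.sign_off())"
```

```text
the job is handed in; nothing more can be done
None
```

The wedge is in under the middle of the front edge, holding the board snug against the stop bar by push force and camera view. The arm is clear, no bystander was touched, and the job was handed in at about 17 s; no verdict came back.

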